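# Scrape the moulding offcuts off the trimming bed

## Robot

A 7-joint arm with a two-finger parallel gripper is mounted at the origin on the work surface. World frame = base frame: x ahead of the robot, y to its left, z up, the work surface at z = 0. Lengths are in m, angles in rad, forces in N, time in s.
With the tool pointing down it reaches from about 0.4 to 0.85 m from the base axis. Payload 10.4 kg.
Tool frame: the origin (TCP) lies at the very end of the fingers, on their centre line; the grasp point (between the pads) lies 19 mm behind it; z points along the fingers, y is the line along which they close (so a half turn about z gives the same grasp; the last joint's range is limited). The gripper opens to 87 mm and grips with 3 to 60 N. Pads are 19 mm wide; open, the fingers measure 117 mm over their backs; the gripper's body (75 mm by 190 mm) begins 51 mm behind the grasp point.
Start: joints at [-1.136, 0.332, -0.065, 1.46, 0.022, 1.35, -0.088], TCP at [0.276, 0.561, 0.195] pointing down, gripper open.
Joint ranges: [-2.6, 2.6], [-0.5, 2.12], [-1.47, 1.34], [0.16, 2.42], [-1.27, 4.41], [0.06, 2.06], [-2.6, 2.6]. Speed limits (rad/s): [2.22, 2.22, 2.79, 2.79, 3.14, 3.14, 3.14].

## Interface

Orientations are given as a unit quaternion [x, y, z, w].
In Python, from bench import r gives the robot as it stands.
- The arm moves only by the shell command python3 -m crank 'ROWS' [FORCE]. ROWS is JSON, a list that holds one entry, the list of rows, each a list of 5 numbers: the shift along the tool's x, y, z in mm, then the turn about the tool's z in degrees, then the opening, from -1 (shut) to 1 (fully open). A call has 1 to 20 rows; each row is the pose to reach, as a shift and turn from the pose commanded when the call began, along the tool's axes at that moment; what a row does not reach only later rows make up. A row lasts 1/10 s, in which the tool goes at most 50 mm and 8.59 degrees, less where a joint would pass 70% of its speed; a pose out of reach is approached as far as the arm can. A call with a gripper value outside its range is refused whole. The fingers move at their own pace and stop on an object; FORCE is the grip in N (left out, the last holds). Time passes only in rows, so rows that repeat a pose let the fingers close. It gives the time, the measured TCP pose, the force, the opening and the grip force at its end, in the units of the state.
- r.read_state(): the state, without advancing time (a new reading comes with each control period).
- r.camera(name): name is "side" or "top"; returns a dict with "image" (480x640x3 uint8, red, green, blue), "vfov" (degrees; the focal length in pixels is half the picture's height over the tangent of half this angle, whatever the lens; pixels are square), "cx", "cy" (the principal point, pixels), "eye" and "attitude" of the camera in the world. Camera axes: x right, y down, z forward; pixel columns grow to the right and rows downward; lengths in m; the calibration is good to about 2 mm. A picture is of the moment at which its call begins. There is no depth.
- r.close_job(): hands the job in; it is judged then, once.
The state is a dict: "time": time; "joint_positions": joint angles; "joint_vel": joint speeds; "joint_torque": joint torques, N m; "ee_pos": TCP position; "eef_rot": TCP orientation; "ft_force": force on the tool from outside, world axes, zero at the start; "torque": the same for the moment, N m; "width": finger opening in m; "grip_force": force on a finger pad.
Only numpy, scipy, OpenCV 4.12 (cv2) and the standard library are available. Lean on these libraries where they do the work, as an engineer would, in place of code of your own. Each camera call takes 0.05 s, during which the arm holds its last target. There are 200 camera calls.

## Task

Clear the trimming bed: take the scraper block by its handle, set it on the bed between the rails and wipe the three loose chrome offcuts off the open end into the scrap tray, without touching them with the gripper. Then stand the scraper upright on the bare bench beside the bed, and leave the two chrome bezels and the screwdriver where they are.

Things in the scene. Friction and masses are not known exactly. Their poses are not given: they have to be found in the camera images.
- bed: Fixed trimming bed: dark steel plate on a grey foot, 180 (x) by 188 (y) by 50 mm high. Bright metal rails 10 mm wide, 14 mm high run along x on both y edges, 168 mm apart inside. Both x ends are open; the tray stands at either +x or -x. Origin: centre of its underside; the plate's surface is 50 mm above it.
- tray: Fixed grey open scrap tray, 116 (x) by 188 (y) by 36 mm high, walls about 4 mm, tucked 6 mm under the end lip of the bed on its +x or -x side; its centre is 142 mm from the bed's, axes parallel to the bed's. Origin: centre of its underside.
- scraper: Loose scraper block, 0.25 kg, standing left or right of the bed: metal foot with rubber edge, 150 (y) by 24 (x) by 34 mm high; on it a black upright handle 80 long (y), 26 thick (x), from 34 to 90 mm above the underside. Same both ways round. Origin: centre of its underside; z up through the handle.
- bar: Loose chrome offcut, straight bar 50 (x) by 14 by 14 mm, on the bed. Origin: centre of its underside as it starts.
- tee: Loose chrome T-shaped offcut, 44 (x) by 36 (y) by 14 mm, on the bed. Origin: centre of its underside as it starts.
- ell: Loose chrome L-shaped offcut, 36 by 36 by 14 mm, on the bed. Origin: centre of its underside as it starts.
- bezel: Bystander: loose chrome lamp bezel (open frame with a raised front skirt), 125 (x) by 100 (y) by 43 mm high, on the other side of the bed from the scraper. Origin: centre of its underside.
- bezel2: Bystander: a second such bezel, 125 by 100 by 43 mm, at the far left of the bench. Origin: centre of its underside.
- driver: Bystander: screwdriver with a yellow handle, 180 mm long, lying at the far right of the bench. Origin about its middle.

How it is judged:
By the outcome, as a careful person would: the job done as asked, in the order asked, and still so for the second after the job is handed in, with the robot touching nothing.
It also fails if it takes over 56 s, if anything falls off the work surface, if the arm or the gripper's body presses on something with over 40 N, if the wrist force passes 120 N, or if a joint passes its speed limit or range.

## Working session

There is one attempt and no reset: what is moved stays moved. The work goes in short steps, Python scripts to look and compute and a shell command to move; the robot and the scene stay as the last step left them, time stands still between calls to the robot, and variables do not carry over. Pictures are saved under pics/ and viewed, at most 10 in all, crops included, and the job is handed in when it is done.

```bash
ls; mkdir -p pics; python3 - <<'E'
from bench import r
import cv2
for n in("top","side"):
    c=r.camera(n); cv2.imwrite(f"pics/{n}0.png",c["image"][:,:,::-1]); print(n,{k:v for k,v in c.items() if k!="image"})
s=r.read_state(); print(s)
E
```

```text
pics
top {'vfov': 57.580709786082906, 'cx': 320.2664911123099, 'cy': 242.322033695581, 'eye': array([ 0.48825736, -0.0150117 ,  0.9157234 ]), 'attitude': array([-0.70356498,  0.70776201, -0.03416386,  0.05387105])}
side {'vfov': 44.63574862486361, 'cx': 326.6242956419491, 'cy': 235.66049692771753, 'eye': array([ 0.26974056, -0.70032098,  0.75323675]), 'attitude': array([ 0.88880123, -0.18639613,  0.09581151, -0.40756473])}
{'time': 0.1, 'joint_positions': array([-1.13561558,  0.33280394, -0.06470316,  1.46086903,  0.02166281,
        1.34994875, -0.08851927]), 'joint_vel': array([ 0.00017456, -0.00199638,  0.00066715, -0.00285657, -0.0026183 ,
       -0.00092948, -0.00026062]), 'joint_torque': array([ 6.57351247e-04, -6.24544287e+01,  2.40966358e-02, -3.90713596e+01,
       -6.13763602e-02,  3.65608488e-02,  6.90481511e-05]), 'ee_pos': array([0.27607095, 0.56027225, 0.19473095]), 'eef_rot': array([ 2.26888662e-01,  9.73920475e-01, -6.60014997e-04, -9.05999328e-05]), 'ft_force': array([ 0.3909088 , -0.36694426,  0.21499681]), 'torque': array([ 0.07114858,  0.02329224, -0.01359744]), 'grip_force': 0.0, 'width': 0.08696010300991633}
```

View pics/top0.png

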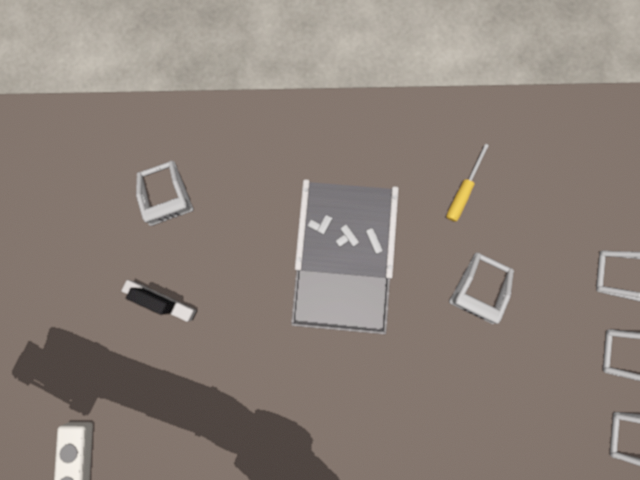

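View pics/side0.png

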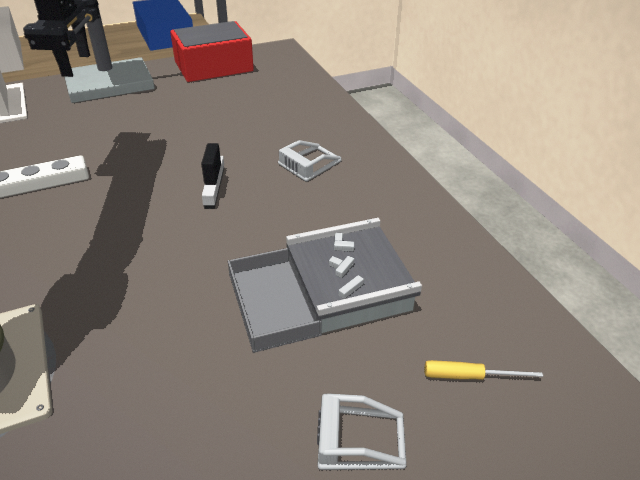

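The top view has +x up and +y left. The bed is at about (347,230), with the tray on its -x side at (340,300). The scraper is left of the bed at (158,301), with its black handle at (150,299). The three offcuts lie at x 315–380, y 215–250. The bezels are at (163,193) and (485,290), the driver at (467,185).

```bash
cat >h.py <<'E'
import numpy as np,cv2
from scipy.spatial.transform import Rotation as R
def cast(c,uv,z):
    f=240/np.tan(np.radians(c["vfov"]/2)); uv=np.atleast_2d(np.asarray(uv,float))
    d=np.c_[(uv[:,0]-c["cx"])/f,(uv[:,1]-c["cy"])/f,np.ones(len(uv))]@R.from_quat(c["attitude"]).as_matrix().T
    return c["eye"]+d*((z-c["eye"][2])/d[:,2])[:,None]
def rect(m):
    cs,_=cv2.findContours(m.astype(np.uint8),cv2.RETR_EXTERNAL,cv2.CHAIN_APPROX_NONE)
    return sorted(cs,key=cv2.contourArea,reverse=True)
def box(c,cnt,z): # min area rect in world mm on plane z
    p=cast(c,cnt[:,0,:],z)[:,:2]*1000
    return cv2.minAreaRect(p.astype(np.float32))
E
python3 - <<'E'
from h import *
from bench import r
c=r.camera("top");im=c["image"].astype(int);g=im.sum(2)/3
np.set_printoptions(precision=4,suppress=True)
def win(m,x0,x1,y0,y1):
    o=np.zeros_like(m);o[y0:y1,x0:x1]=m[y0:y1,x0:x1];return o
print("handle top",[(box(c,k,.09),cv2.contourArea(k)) for k in rect(win(g<22,115,200,270,330))[:2]])
print("foot",[(box(c,k,.034),cv2.contourArea(k)) for k in rect(win(g>130,115,200,270,330))[:3]])
print("rails",[(box(c,k,.064),cv2.contourArea(k)) for k in rect(win(g>150,293,402,175,282))[:6]])
print("tray",cast(c,[(293,329),(386,332)],.036))
print("railcorners px->",cast(c,[(304,181),(297,269),(395,187),(390,277)],.064))
for k in rect(win(g>120,307,385,205,255))[:6]:
    print("cut",box(c,k,.064),cv2.contourArea(k))
print("bez2",box(c,rect(win(g>130,125,195,155,225))[0],.04),"bez",box(c,rect(win(g>130,445,520,250,325))[0],.04))
s=r.camera("side");gs=s["image"].astype(int).sum(2)/3
print("side handle top",cast(s,[(212,145)],.09),"foot near",cast(s,[(209,203)],0.0))
cv2.imwrite("pics/z.png",np.vstack([cv2.resize(c["image"][270:330,110:210,::-1],None,fx=5,fy=5,interpolation=0),cv2.resize(c["image"][175:280,290:405,::-1],(500,300),interpolation=0)]))
E
```

```text
handle top [(((483.8775634765625, 322.1961975097656), (68.8136215209961, 18.859384536743164), 65.59612274169922), 57.0)]
foot [(((459.4384765625, 289.08416748046875), (39.54984664916992, 29.07819938659668), 64.42085266113281), 256.5), (((507.65087890625, 395.8512268066406), (36.59189987182617, 28.454248428344727), 64.24602508544922), 129.5)]
rails [(((583.1583862304688, 13.533447265625), (256.8505859375, 135.18182373046875), 36.7558708190918), 1082.5), (((615.541748046875, -132.3728485107422), (13.662775039672852, 183.48106384277344), 84.6329345703125), 539.5), (((603.1701049804688, -39.586692810058594), (45.46556091308594, 37.47184753417969), 33.99018478393555), 234.0), (((636.3497314453125, 10.360284805297852), (37.36302947998047, 37.44090270996094), 62.569061279296875), 200.5), (((598.2528686523438, -96.66466522216797), (51.58506393432617, 15.951993942260742), 22.64650535583496), 182.5), (((524.3216552734375, 56.16753387451172), (1.9441601037979126, 0.0), -179.84384155273438), 0.0)]
tray [[ 0.4255  0.0642  0.036 ]
 [ 0.4193 -0.1196  0.036 ]]
railcorners px-> [[ 0.7191  0.0406  0.064 ]
 [ 0.5428  0.0543  0.064 ]
 [ 0.7047 -0.1405  0.064 ]
 [ 0.5262 -0.1264  0.064 ]]
cut ((620.318359375, -41.153228759765625), (152.59373474121094, 97.90170288085938), 89.41619110107422) 3765.5
bez2 ((708.7513427734375, 345.39556884765625), (109.74201202392578, 97.6314697265625), 18.267902374267578) bez ((505.3564147949219, -316.2129211425781), (105.5252685546875, 117.96873474121094), 63.407142639160156)
side handle top [[0.4962 0.3678 0.09  ]] foot near [[0.4583 0.2921 0.    ]]
```

View pics/z.png

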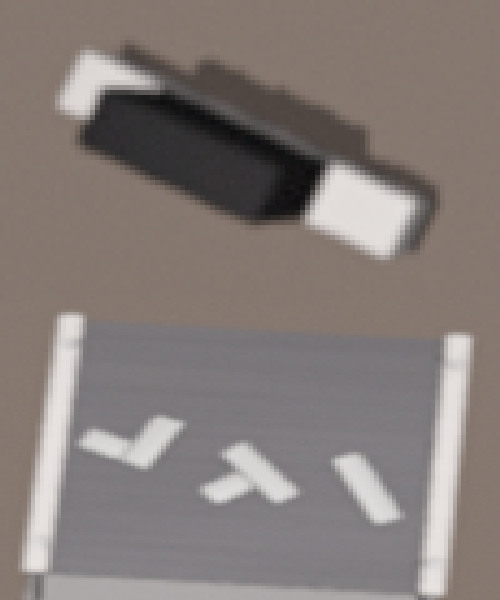

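```bash
cat >>h.py <<'E'
def go(r,target,ang=None): # target TCP world m, ang = world angle of tool y in deg -> mm in tool axes, deg
    s=r.read_state(); M=R.from_quat(s["eef_rot"]).as_matrix()
    d=M.T@(np.asarray(target)-s["ee_pos"])*1000
    a=np.degrees(np.arctan2(M[1,1],M[0,1])); t=None if ang is None else -((ang-a+180)%360-180)
    print("shift",d.round(1),"turn",t,"toolyang",round(a,1))
E
python3 - <<'E'
from h import *
from bench import r
c=r.camera("top")
np.set_printoptions(precision=4,suppress=True)
p=cast(c,[(306,180),(298.3,270),(395.3,187),(389.3,279)],.064)
print("bed",p.mean(0),"w",np.linalg.norm((p[0]+p[1]-p[2]-p[3])/2)); 
ax=(p[0]-p[1]+p[2]-p[3]);ay=p[0]+p[1]-p[2]-p[3];yaw=np.arctan2(ax[1],ax[0]);print("yaw",np.degrees(yaw),np.degrees(np.arctan2(ay[1],ay[0]))-90)
pts=cast(c,[(290+x*.23,175+(y-300)*.35) for x,y in [(160,415),(185,425),(80,440),(130,465),(240,442),(298,498),(205,498),(335,458),(400,518)]],.06)
b=p.mean(0)[:2]; print("cuts bed-local",(pts[:,:2]-b)@np.array([[np.cos(yaw),-np.sin(yaw)],[np.sin(yaw),np.cos(yaw)]])*1000)
print("handle",cast(c,[(146,301.6)],.09),"foot ends",cast(c,[(124.4,285.6),(190,316)],.034))
go(r,[.483,.342,.13],-24.3)
E
```

```text
bed [ 0.6223 -0.0444  0.064 ] w 0.17805366999689953
yaw -4.933433109365978 -5.619364055196499
cuts bed-local [[ 23.9232  42.0746]
 [ 17.7557  30.1164]
 [  3.5188  77.1229]
 [-12.2199  52.887 ]
 [  7.7492   4.1873]
 [-29.2163 -24.8979]
 [-32.5182  17.0694]
 [ -0.102  -39.6506]
 [-39.415  -71.6836]]
handle [[0.4811 0.3388 0.09  ]] foot ends [[0.5131 0.4087 0.034 ]
 [0.4516 0.272  0.034 ]]
shift [-282.1 -104.5   65.2] turn 88.0700299081818 toolyang 63.8
```

```bash
python3 -m crank '[[[-50,-20,0,8,1],[-100,-40,0,16,1],[-150,-60,0,24,1],[-200,-80,10,32,1],[-250,-95,20,40,1],[-283,-106,30,48,1],[-283,-106,40,56,1],[-283,-106,50,64,1],[-283,-106,60,72,1],[-283,-106,65,80,1],[-283,-106,65,88,1],[-283,-106,65,88,1],[-283,-106,65,88,1],[-283,-106,65,88,1],[-283,-106,65,88,1],[-283,-106,65,88,1]]]'
python3 - <<'E'
from h import *
from bench import r
go(r,[.482,.340,.044],-24.3)
c=r.camera("top");cv2.imwrite("pics/a1.png",c["image"][:,:,::-1])
c=r.camera("side");cv2.imwrite("pics/a2.png",cv2.resize(c["image"][60:300,100:420,::-1],None,fx=2,fy=2))
E
```

```text
time: 1.85
ee_pos: [0.4833, 0.3405, 0.1306]
eef_rot: [0.839, 0.543, 0.0, -0.0]
ft_force: [0.3, 0.5, 0.2]
width: 0.0869
grip_force: 0.0
shift [-1.  -1.  86.6] turn 0.12980422222011612 toolyang -24.2
```

View pics/a2.png

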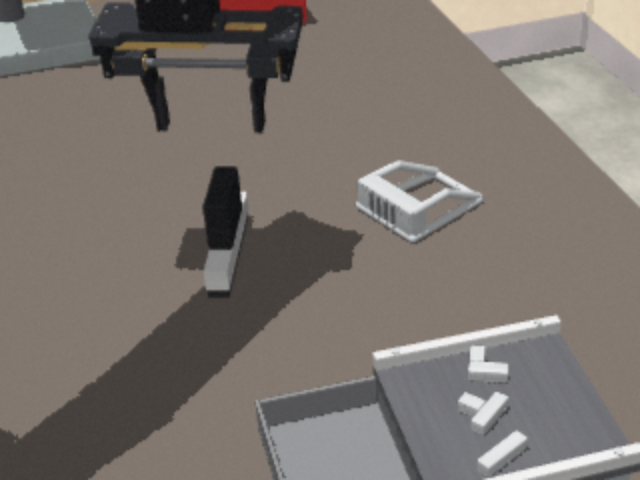

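The crop shows the fingers (tips at about (162,128) and (258,130)) straddling the black handle (222,205) across its thin side. I'll go down and grip.

```bash
python3 -m crank '[[[-1,-1,30,0,1],[-1,-1,60,0,1],[-1,-1,80,0,1],[-1,-1,86,0,1],[-1,-1,86,0,1],[-1,-1,86,0,-1],[-1,-1,86,0,-1],[-1,-1,86,0,-1],[-1,-1,86,0,-1],[-1,-1,86,0,-1],[-1,-1,86,0,-1],[-1,-1,86,0,-1],[-1,-1,86,0,-1],[-1,-1,86,0,-1]]]' 50
```

```text
time: 3.35
ee_pos: [0.482, 0.3399, 0.0444]
eef_rot: [0.84, 0.543, 0.0, 0.0]
ft_force: [-0.7, 0.0, 0.3]
width: 0.0256
grip_force: 49.8
```

```bash
python3 -m crank '[[[0,0,-20,0,-1],[0,0,-50,0,-1],[0,0,-80,0,-1],[0,0,-100,0,-1],[0,0,-100,0,-1],[0,0,-100,0,-1]]]'
python3 - <<'E'
from h import *
from bench import r
yaw=np.radians(-5.2);ex=np.array([np.cos(yaw),np.sin(yaw)]);b=np.array([.6223,-.0444])
for z in(.144,.096): go(r,[*(b+.068*ex),z],-5.2)
E
```

```text
time: 3.95
ee_pos: [0.4816, 0.3399, 0.1437]
eef_rot: [0.84, 0.543, -0.0, -0.0]
ft_force: [-1.3, -0.2, -3.1]
width: 0.0256
grip_force: 49.8
shift [-2.705e+02  3.503e+02 -3.000e-01] turn -19.02577262354447 toolyang -24.2
shift [-270.5  350.3   47.7] turn -19.02577262354447 toolyang -24.2
```

```bash
python3 -m crank '[[[-20,26,0,-2,-1],[-45,58,0,-4,-1],[-70,92,0,-6,-1],[-96,124,0,-8,-1],[-122,158,0,-10,-1],[-148,192,0,-12,-1],[-175,226,0,-14,-1],[-200,260,0,-16,-1],[-225,292,0,-18,-1],[-248,322,0,-19,-1],[-263,341,0,-19,-1],[-270,350,0,-19,-1],[-270,350,0,-19,-1],[-270,350,0,-19,-1],[-270,350,0,-19,-1],[-270,350,0,-19,-1]]]'
python3 - <<'E'
from h import *
from bench import r
yaw=np.radians(-5.2);ex=np.array([np.cos(yaw),np.sin(yaw)]);b=np.array([.6223,-.0444])
go(r,[*(b+.068*ex),.096],-5.2)
c=r.camera("top");cv2.imwrite("pics/b1.png",cv2.resize(c["image"][130:350,240:460,::-1],(440,440)))
c=r.camera("side");cv2.imwrite("pics/b2.png",cv2.resize(c["image"][120:360,200:460,::-1],(477,440)))
cv2.imwrite("pics/b.png",np.hstack([cv2.imread("pics/b1.png")[:,:320],cv2.imread("pics/b2.png")]))
E
```

```text
time: 5.55
ee_pos: [0.6901, -0.048, 0.1445]
eef_rot: [0.738, 0.675, 0.0, -0.0]
ft_force: [0.4, -0.3, -1.6]
width: 0.0255
grip_force: 49.8
shift [-2.6  0.2 48.5] turn 0.08691969322069326 toolyang -5.1
```

View pics/b.png

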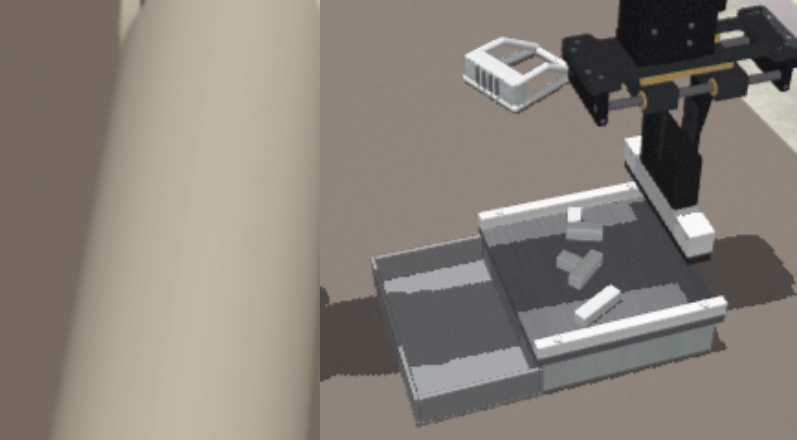

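The side view (right half) shows the scraper held level over the +x end of the bed, beyond all three offcuts. Its near foot end is at about (697,236) in the crop. The arm hides the bed from the top camera. I'll check the lateral centring before lowering.

```bash
python3 - <<'E'
from h import *
from bench import r
s=r.camera("side")
yaw=np.radians(-5.2);b=np.array([.6223,-.0444])
M=np.array([[np.cos(yaw),-np.sin(yaw)],[np.sin(yaw),np.cos(yaw)]])
px=lambda p:[(200+(x-320)*260/477,120+y*240/440) for x,y in p]
print("foot near end top L,R; far end top L, R",((cast(s,px([(683,232),(713,226),(624,140),(640,138)]),.134)[:,:2]-b)@M*1000).round(1))
print("rails inner near/far tops",((cast(s,px([(535,344),(723,298),(483,226),(637,195)]),.064)[:,:2]-b)@M*1000).round(1))
E
```

```text
foot near end top L,R; far end top L, R [[ 54.8 -63.4]
 [ 83.3 -64.2]
 [ 55.8  77.1]
 [ 71.8  75.4]]
rails inner near/far tops [[-88.7 -87.8]
 [ 91.3 -87.2]
 [-88.4  74.6]
 [ 72.9  72.8]]
```

```bash
python3 - <<'E'
import cv2
from bench import r
c=r.camera("side");cv2.imwrite("pics/c.png",cv2.resize(c["image"][190:320,280:430,::-1],None,fx=4.6,fy=4.6,interpolation=cv2.INTER_CUBIC))
E
```

```text
(no output)
```

View pics/c.png

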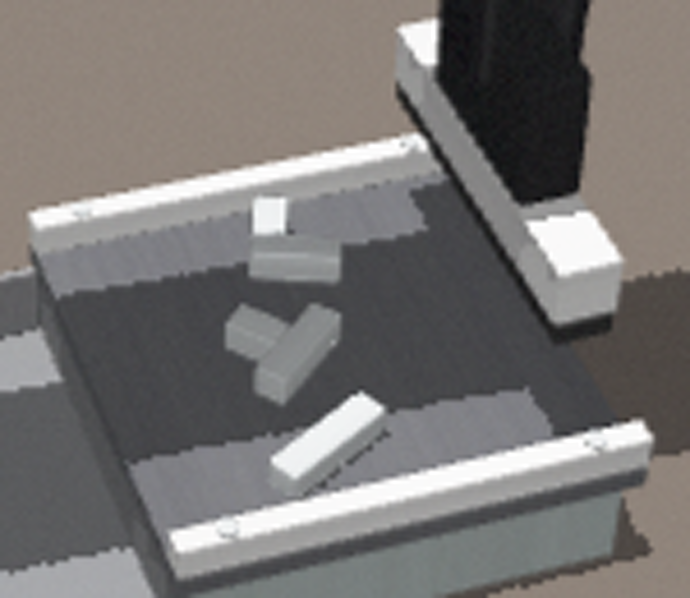

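The zoomed crop shows the foot's top face ending at (558,275)–(622,260), its far corner at (398,30), and the rail top edges.

```bash
python3 - <<'E'
from h import *
from bench import r
s=r.camera("side")
yaw=np.radians(-5.2);b=np.array([.6223,-.0444])
M=np.array([[np.cos(yaw),-np.sin(yaw)],[np.sin(yaw),np.cos(yaw)]])
px=lambda p:[(280+x/4.6,190+y/4.6) for x,y in p]
print("foot",((cast(s,px([(558,275),(622,260),(398,30)]),.134)[:,:2]-b)@M*1000).round(1))
print("rails: near in L,R, out L,R; far out L",((cast(s,px([(172,535),(643,422),(178,550),(650,438),(30,212)]),.064)[:,:2]-b)@M*1000).round(1))
go(r,[0,0,0],-5.2)
E
```

```text
foot [[ 56.8 -72.2]
 [ 81.4 -71.9]
 [ 57.   76.2]]
rails: near in L,R, out L,R; far out L [[-87.5 -85.2]
 [ 92.3 -85.5]
 [-87.7 -92.5]
 [ 91.2 -93.7]
 [-86.9  94.8]]
shift [ -13.4 -691.9  144.5] turn -0.005676864582341068 toolyang -5.2
```

Rail and scraper readings agree: the scraper is 2 mm too far to +y and its yaw is good. I'll correct that and lower it onto the bed.

```bash
python3 -m crank '[[[-2,0,10,0,-1],[-2,0,25,0,-1],[-2,0,38,0,-1],[-2,0,44,0,-1],[-2,0,47,0,-1],[-2,0,49,0,-1],[-2,0,50,0,-1],[-2,0,50.5,0,-1],[-2,0,50.5,0,-1]]]'
```

```text
time: 6.7
ee_pos: [0.6904, -0.0519, 0.0945]
eef_rot: [0.739, 0.674, 0.0, 0.0]
ft_force: [-0.4, 0.6, -0.7]
width: 0.0259
grip_force: 49.8
```

```bash
python3 -m crank '[[[0,0,0.5,0,-1],[0,0,1,0,-1],[0,0,1,0,-1],[0,0,1,0,-1]]]'; python3 -c "
from bench import r;s=r.read_state();print(s['ft_force'],s['ee_pos'])"
```

```text
time: 7.1
ee_pos: [0.6906, -0.0518, 0.0944]
eef_rot: [0.739, 0.674, 0.001, 0.0]
ft_force: [-2.7, 0.8, 7.4]
width: 0.0254
grip_force: 49.8
[-2.69115126  0.83834175  7.42527757] [ 0.6905709  -0.05183749  0.09440532]
```

```bash
python3 -m crank '[[[0,-5,1,0,-1],[0,-12,1,0,-1],[0,-19,1,0,-1],[0,-26,1,0,-1],[0,-33,1,0,-1],[0,-40,1,0,-1],[0,-47,1,0,-1],[0,-54,1,0,-1],[0,-61,1,0,-1],[0,-68,1,0,-1],[0,-75,1,0,-1],[0,-82,1,0,-1],[0,-89,1,0,-1],[0,-96,1,0,-1],[0,-100,1,0,-1],[0,-100,1,0,-1]]]'
python3 - <<'E'
from h import *
from bench import r
go(r,[0,0,0],-5.2)
c=r.camera("side");cv2.imwrite("pics/d.png",cv2.resize(c["image"][180:360,210:430,::-1],None,fx=3,fy=3,interpolation=cv2.INTER_CUBIC))
E
```

```text
time: 8.7
ee_pos: [0.593, -0.0428, 0.0944]
eef_rot: [0.739, 0.674, 0.003, 0.002]
ft_force: [2.8, -0.0, 9.2]
width: 0.0255
grip_force: 49.9
shift [ -11.5 -595.    90.5] turn -0.026078028695621924 toolyang -5.2
```

View pics/d.png

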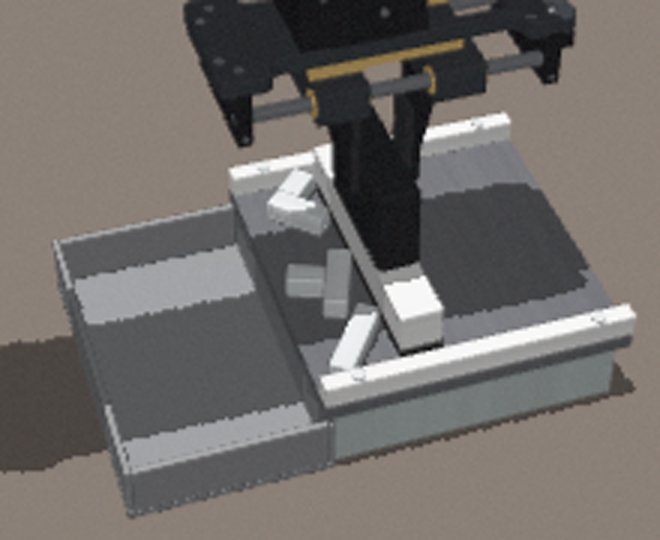

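The wipe is going well: all three offcuts are ahead of the scraper (ell at (298,200), tee at (325,282), bar at (353,340)), and none is jammed on a rail. I'll continue past the lip.

```bash
python3 -m crank '[[[0,-7,0,0,-1],[0,-14,0,0,-1],[0,-21,0,0,-1],[0,-28,0,0,-1],[0,-35,0,0,-1],[0,-42,0,0,-1],[0,-49,0,0,-1],[0,-56,0,0,-1],[0,-63,0,0,-1],[0,-70,0,0,-1],[0,-77,0,0,-1],[0,-82,0,0,-1],[0,-84,0,0,-1],[0,-84,0,0,-1],[0,-84,0,0,-1]]]'
python3 - <<'E'
from h import *
from bench import r
go(r,[0,0,0],-5.2)
c=r.camera("side");cv2.imwrite("pics/e.png",cv2.resize(c["image"][180:360,210:430,::-1],None,fx=3,fy=3,interpolation=cv2.INTER_CUBIC))
E
```

```text
time: 10.25
ee_pos: [0.507, -0.035, 0.0919]
eef_rot: [0.739, 0.674, 0.0, -0.0]
ft_force: [0.9, 0.5, -0.8]
width: 0.0254
grip_force: 49.8
shift [ -11.3 -508.    91.9] turn -0.022976757406439674 toolyang -5.2
```

View pics/e.png

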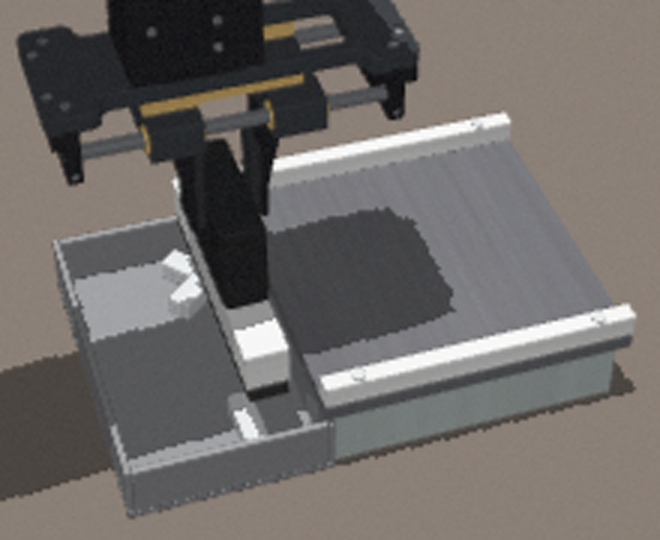

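The bed is bare. The ell is at (183,285) and the bar at (243,415) in the tray; the tee is probably hidden behind the scraper. I'll lift and carry the scraper to the bench left of the bed.

```bash
python3 -m crank '[[[0,0,-15,0,-1],[0,0,-35,0,-1],[0,0,-50,0,-1],[0,0,-55,0,-1],[0,0,-55,0,-1],[0,0,-55,0,-1]]]'
python3 - <<'E'
from h import *
from bench import r
go(r,[.55,.22,.055],-5.2)
c=r.camera("side");cv2.imwrite("pics/f.png",cv2.resize(c["image"][180:360,210:430,::-1],None,fx=3,fy=3))
E
```

```text
time: 10.9
ee_pos: [0.5064, -0.0351, 0.146]
eef_rot: [0.739, 0.674, -0.001, -0.0]
ft_force: [-0.3, -0.6, -1.8]
width: 0.0256
grip_force: 49.8
shift [258.   20.3  90.9] turn -0.02903626042865426 toolyang -5.2
```

```bash
python3 -m crank '[[[15,1,0,0,-1],[40,3,0,0,-1],[70,6,0,0,-1],[100,8,0,0,-1],[130,10,0,0,-1],[160,12,0,0,-1],[190,15,0,0,-1],[220,17,0,0,-1],[242,19,0,0,-1],[255,20,0,0,-1],[258,20,0,0,-1],[258,20,20,0,-1],[258,20,45,0,-1],[258,20,70,0,-1],[258,20,85,0,-1],[258,20,93,0,-1],[258,20,97,0,-1],[258,20,99,0,-1],[258,20,99,0,-1],[258,20,99,0,-1]]]'; python3 -c "
from bench import r;s=r.read_state();print(s['ft_force'],s['ee_pos'])"
```

```text
time: 12.95
ee_pos: [0.5508, 0.2203, 0.0487]
eef_rot: [0.739, 0.674, 0.001, 0.0]
ft_force: [0.4, 0.7, -1.8]
width: 0.026
grip_force: 49.8
[ 0.39563269  0.7434668  -1.77572585] [0.55077359 0.22027926 0.04873841]
```

```bash
python3 -m crank '[[[0,0,2,0,-1],[0,0,3,0,-1],[0,0,4,0,-1],[0,0,4.5,0,-1],[0,0,4.5,0,-1],[0,0,4.5,0,-1]]]'; python3 -c "
from bench import r;s=r.read_state();print(s['ft_force'],s['ee_pos'])"
```

```text
time: 13.55
ee_pos: [0.5505, 0.2201, 0.0443]
eef_rot: [0.739, 0.674, 0.0, -0.0]
ft_force: [-1.9, -1.2, 5.6]
width: 0.0259
grip_force: 49.8
[-1.91070688 -1.16713059  5.64598522] [0.55051309 0.22014648 0.04434223]
```

Contact is confirmed at 5.6 N and at the expected height. Now I'll release and lift away, out of the cameras' way.

```bash
python3 -m crank '[[[0,0,0,0,1],[0,0,0,0,1],[0,0,0,0,1],[0,0,0,0,1],[0,0,0,0,1],[0,0,0,0,1],[0,0,-10,0,1],[0,0,-30,0,1],[0,0,-60,0,1],[0,0,-100,0,1],[0,0,-140,0,1],[40,-20,-150,0,1],[80,-50,-150,0,1],[120,-80,-150,0,1],[160,-110,-150,0,1],[200,-140,-150,0,1],[240,-170,-150,0,1],[260,-180,-150,0,1],[260,-180,-150,0,1],[260,-180,-150,0,1]]]'
python3 - <<'E'
from h import *
from bench import r
t=r.camera("top")["image"][:,:,::-1];s=r.camera("side")["image"][:,:,::-1]
cv2.imwrite("pics/g.png",np.hstack([cv2.resize(t[140:360,100:540],(440,220)) if 0 else cv2.resize(t[140:350,110:410],None,fx=1.3,fy=1.3),cv2.resize(s[130:340,150:460],None,fx=1.3,fy=1.3)]))
E
```

```text
time: 15.55
ee_pos: [0.395, 0.495, 0.1939]
eef_rot: [0.739, 0.674, 0.0, 0.0]
ft_force: [0.8, 0.1, -0.1]
width: 0.0869
grip_force: 0.0
```

View pics/g.png

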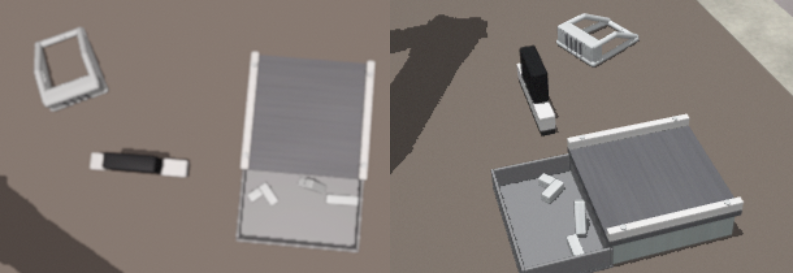

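The final view shows a bare bed and all three offcuts inside the tray (ell (263,193), tee (312,184), bar (343,200)). The scraper stands upright on the bench left of the bed, and the arm is clear of everything. bezel2, the only bystander in these crops, hasn't moved. Handing in.

```bash
python3 -c "
from bench import r;print(r.close_job())"
```

```text
the job is handed in; nothing more can be done
None
```

The job is handed in at about 16 s: the bed is clear with all three offcuts in the scrap tray, the scraper stands upright on the bench left of the bed, and no move went near the bezels or screwdriver (only the far-left bezel was in the final pictures).

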